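Set the broad gauge in the contact gap

ROBOT

A 6-joint arm with a two-finger parallel gripper is mounted at the origin on the work surface; the furniture and walls round the work are solid. World frame = base frame: x ahead of the robot, y to its left, z up, the work surface at z = 0. Lengths are in m, angles in rad, forces in N, time in s.
With the tool pointing down it reaches from about 0.3 to 0.775 m from the base axis. Payload 14.6 kg.
Tool frame: the origin (TCP) lies midway between the tips of the shut fingers; the grasp point (between the pads) lies 19 mm behind it; z points along the fingers, y is the line along which they close (so a half turn about z gives the same grasp; the last joint's range is limited). The gripper opens to 94 mm and grips with 3 to 60 N. Pads are 16 mm wide; open, the fingers measure 119 mm over their backs; the gripper's body (75 mm by 177 mm) begins 78 mm behind the grasp point.
Start: joints at [-1.408, 0.3, 1.521, -0, 1.321, -0.067], TCP at [0.125, -0.536, 0.205] pointing down, gripper open.
Joint ranges: [-3.03, 3.03], [-0.79, 2.21], [0.23, 2.52], [-1.04, 4.18], [0, 3.07], [-2.55, 2.55]. Speed limits (rad/s): [2.22, 2.22, 2.57, 3.14, 3.14, 3.14].

INTERFACE

Orientations are given as [roll, pitch, yaw] about the fixed x, y, z axes, in that order (R = Rz(yaw) Ry(pitch) Rx(roll)).
In Python, from station import ctrl gives the robot as it stands. The module is installed in compiled form; this text tells all that it offers.
- The arm moves only by the tool servo_tool, never from a script. Its argument "plan" is a list of rows, each a list of 7 numbers: the opening in per cent of the stroke, from 0 (shut) to 100 (fully open), then the shift along the tool's x, y, z in m, then the turn, a rotation vector about the tool's x, y, z in rad. A call has exactly 8 rows; each row shifts and turns the commanded pose from where the row before left it, along the tool's axes as they then stand; what a row does not reach is not made up. A row lasts 1/8 s, in which the tool goes at most 62.5 mm and 10.7 degrees, less where a joint would pass 70% of its speed; a pose out of reach is approached as far as the arm can. A call with a gripper value outside its range is refused whole. The fingers move at their own pace and stop on an object; "force" is the grip in N (left out, the last holds). Time passes only in rows, so rows that do not move let the fingers close, or fill a call up. It gives the time, the measured TCP pose, the force, the opening and the grip force at its end, in the units of the state.
- ctrl.get_obs(): the state, without advancing time (a new reading comes with each control period).
- ctrl.camera(name): name is "scene" or "top" or "wrist"; returns a dict with "pixels" (480x640x3 uint8, red, green, blue), "z_map" (480x640 float32, m along the optical axis (not along the pixel's ray), 0 where there is no reading), "mtx" (3x3 intrinsics, pixels), "pose" (4x4, takes a point from camera to world coordinates). Camera axes: x right, y up, looking along -z (the intrinsics and any distortion apply to the point x, -y, -z); pixel columns grow to the right and rows downward; lengths in m; the calibration is good to about 2 mm. A picture is of the moment at which its call begins.
- ctrl.hand_in(): hands the job in; it is judged then, once.
The state is a dict: "time_s": time; "qpos": joint angles; "joint_vel": joint speeds; "tau": joint torques, N m; "ee_pos": TCP position; "eef_rot": TCP orientation; "force": force on the tool from outside, world axes, zero at the start; "moment": the same for the moment, N m; "grip_width": finger opening in m; "grip_force": force on a finger pad.
Only numpy, scipy, OpenCV 4.12 (cv2) and the standard library are available. Lean on these libraries where they do the work, as an engineer would, in place of code of your own. Each camera call takes 0.05 s, during which the arm holds its last target. There are 200 camera calls.

TASK

Two flat gauges hang in the rack. Take the broad-bladed one by its handle and lower its blade into the gap between the two brass contact jaws, holding it until its shoulder is down on the two end barriers (full depth), then let go and leave it standing there. Leave the narrow gauge hanging where it is.

Things in the scene. Friction and masses are not known exactly. Their poses are not given: they have to be found in the camera images.
- broad_gauge: Gauge to use, hanging upright in the rack, 84-156 g. Steel blade 36 wide (y) x 5 thick (x) x 42 long, below a dark shoulder plate 64 (y) x 24 (x) x 6; above it a grooved aluminium handle 36 (y) x 14 (x), best gripped across the 14. Origin: centre of the shoulder's underside, z up: blade tip at -42, handle from +6 to +54. A half turn about z makes no difference.
- narrow_gauge: The other gauge, which stays in the rack: the same but blade and handle only 16 wide (y), shoulder 34 wide (y). Same origin, heights and thicknesses. The two hang 72 mm apart, side by side, either one on either side.
- gauge_rack: Fixed rack: dark wooden foot 70 (x) x 166 (y) x 10, two end posts, two aluminium rails along y, 150 long and 12 apart, tops 62 above the table. Gauge shoulders rest on the rails, blades hang between them and come out straight up. Origin: centre of the underside, z up. It stands left or right, the contact on the other side.
- contact_mouth (a point): Fixed contact on a black base 90x100: two brass jaws 12 apart (x), gap 46 long (y), 50 deep; jaw tops flare to 25. Grey barriers 10 thick, 44 wide (x) close its ends at y=-23 and 23. Point: centre of the gap, level with the barrier tops, 62 above the table; z up, y along the gap. Shoulder resting on the barriers puts the gauge's origin here, its y along the gap, either way round.
Things that resemble listed ones, but are neither listed nor needed, are in the scene too. Leave any brown or red look-alike of the broad_gauge alone.

How it is judged:
By the outcome, as a careful person would: the job done as asked, in the order asked, and still so for the second after the job is handed in, with the robot touching nothing.
It also fails if it takes over 35 s, if anything falls off the work surface, if the arm or the gripper's body presses on something with over 40 N, if the wrist force passes 120 N, or if a joint passes its speed limit or range.

## Working session

There is one attempt and no reset: what is moved stays moved. The work goes in short steps, Python scripts to look and compute and a tool call to move; the robot and the scene stay as the last step left them, time stands still between calls to the robot, and variables do not carry over. Pictures are saved under pics/ and viewed, at most 10 in all, crops included, and the job is handed in when it is done.

Besides the shell and the picture viewer there is one more tool, called in YAML: its name, and indented under it one key for each argument. servo_tool: Moves the arm, as the interface text tells. Its arguments: {"type":"object","properties":{"plan":{"type":"array","items":{"type":"array","items":{"type":"number"}}},"force":{"type":"number"}},"required":["plan"]}

```bash
mkdir -p pics
cat > h.py <<'E'
import numpy as np, cv2
from station import ctrl
def snap(n,f=None):
    c=ctrl.camera(n)
    if f: cv2.imwrite('pics/'+f,c['pixels'][:,:,::-1]); np.savez('pics/'+f[:-4],**c)
    return c
def pts(c):
    z=c['z_map'];K=c['mtx'];v,u=np.mgrid[0:480,0:640]
    P=np.stack([(u-K[0,2])/K[0,0]*z,-(v-K[1,2])/K[1,1]*z,-z],-1)
    return P@c['pose'][:3,:3].T+c['pose'][:3,3]
E
python3 - <<'E'
from h import *
for n in('top','scene'):
    c=snap(n,n+'1.png');print(n,c['pose'].round(3).tolist(),c['mtx'].round(1).tolist(),c.keys())
print(ctrl.get_obs())
E
```

```text
top [[-0.019, 0.994, -0.108, 0.374], [-1.0, -0.021, -0.014, -0.015], [-0.016, 0.108, 0.994, 1.082], [0.0, 0.0, 0.0, 1.0]] [[471.4, 0.0, 309.4], [0.0, 471.4, 243.9], [0.0, 0.0, 1.0]] dict_keys(['pixels', 'z_map', 'mtx', 'pose'])
scene [[-0.777, 0.37, -0.509, -0.099], [-0.629, -0.484, 0.609, 0.698], [-0.022, 0.793, 0.609, 0.748], [0.0, 0.0, 0.0, 1.0]] [[568.8, 0.0, 319.4], [0.0, 568.8, 233.3], [0.0, 0.0, 1.0]] dict_keys(['pixels', 'z_map', 'mtx', 'pose'])
{'time_s': 0.1, 'qpos': array([-1.40760481e+00,  3.00381326e-01,  1.52150430e+00, -5.68606026e-06,
        1.32069751e+00, -6.66029284e-02]), 'joint_vel': array([-1.13453022e-03, -1.91446516e-03, -2.50221585e-04, -1.85488246e-06,
        1.27994664e-04, -9.02625110e-04]), 'tau': array([ 1.38827159e-03, -5.32641864e+01, -3.53285336e+01,  7.09580909e-02,
        2.34950980e-02, -5.44933255e-05]), 'ee_pos': array([ 0.12523441, -0.53531734,  0.20496805]), 'eef_rot': array([-3.14060399e+00, -6.04252235e-05,  2.29795827e-01]), 'force': array([-0.53442115, -0.28643766,  1.11012659]), 'moment': array([ 0.03005682,  0.02125639, -0.03016572]), 'grip_force': 0.0, 'grip_width': 0.09401677314851904}
```

View pics/top1.png

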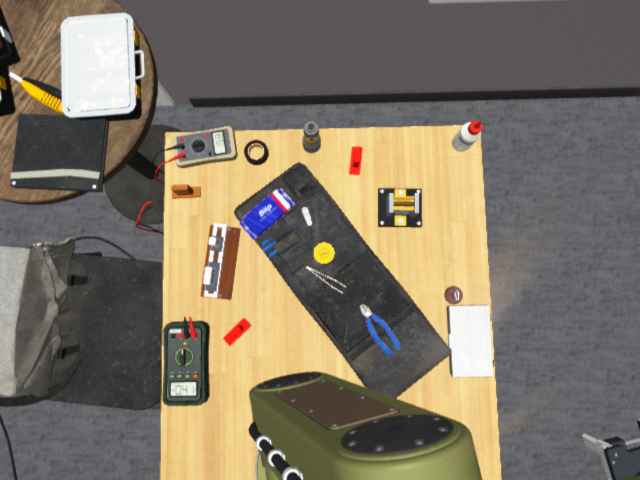

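View pics/scene1.png

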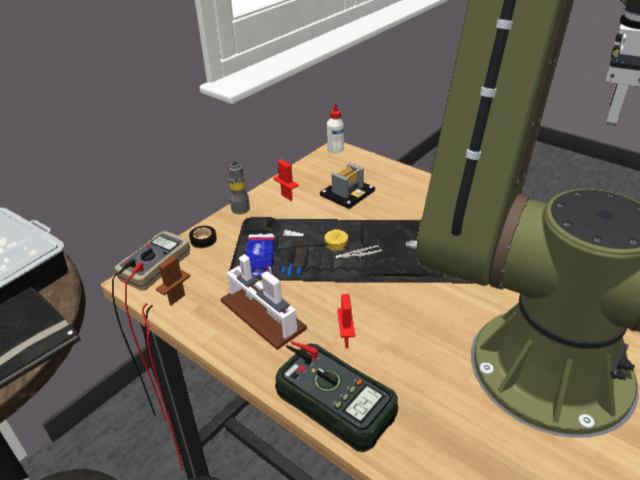

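The top picture shows the rack at (220,262) with gauges at (216,240) and (212,276), and the contact at (400,207). The look-alikes are red ones at (356,160) and (237,331) and a brown one at (186,191). The candidate is the gauge at (212,276), because its shoulder looks wider. I'll confirm that in a crop and measure.

Run:
```python
from h import *
c=dict(np.load('pics/top1.npz'));P=pts(c);im=c['pixels']
a=cv2.resize(im[215:310,185:255],(440,597),interpolation=2)
s=dict(np.load('pics/scene1.npz'))['pixels'][245:350,215:315]
b=cv2.resize(im[180:235,370:430],(350,320),interpolation=2)
out=np.zeros((600,800,3),np.uint8);out[:597,:440]=a;out[:320,445:795]=b
out[325:600,445:707]=cv2.resize(s,(262,275),interpolation=2)
cv2.imwrite('pics/crop1.png',out[:,:,::-1])
def rect(m,l):
    n,lab,st,_=cv2.connectedComponentsWithStats(m.astype(np.uint8))
    for i in range(1,n):
        if st[i,4]<12: continue
        q=P[lab==i];r=cv2.minAreaRect((q[:,:2]*1000).astype(np.float32))
        print(l,st[i].tolist(),'mean',q.mean(0).round(4),'z',np.percentile(q[:,2],[5,50,95]).round(3),'rect',np.round(r[0],1),np.round(r[1],1),round(r[2],1))
Z=P[...,2];box=np.zeros(Z.shape,bool);box[215:310,190:250]=1
rect(box&(Z>.095)&(Z<.13),'handle');rect(box&(Z>.05)&(Z<.09),'mid');rect(box&(Z>.003)&(Z<.02),'foot')
box[:]=0;box[180:235,370:430]=1
rect(box&(Z>.045)&(Z<.09),'contact');rect(box&(Z>.058)&(Z<.066),'ctop');rect(box&(Z>.004)&(Z<.09),'call')
```

```text
handle [209, 237, 9, 9, 67] mean [0.4904 0.199  0.1126] z [0.098 0.115 0.119] rect [490.7 200.1] [13.9 15. ] 88.4
handle [203, 266, 11, 18, 153] mean [0.4197 0.2084 0.1125] z [0.099 0.115 0.118] rect [420.3 210.1] [14.7 35.3] 83.0
mid [204, 223, 24, 74, 721] mean [0.4544 0.2024 0.0648] z [0.057 0.064 0.075] rect [455.7 205.2] [ 28.8 159.7] 82.3
foot [235, 215, 15, 20, 98] mean [0.5428 0.1528 0.0125] z [0.006 0.013 0.019] rect [543.2 148.9] [57.6 19.4] 36.3
foot [201, 224, 13, 73, 203] mean [0.4613 0.2358 0.0094] z [0.006 0.009 0.012] rect [459.8 235.6] [ 19.9 166.1] 86.7
foot [213, 226, 28, 73, 970] mean [0.452  0.1853 0.0095] z [0.006 0.009 0.013] rect [453.8 185.4] [ 39.1 171.5] 78.3
foot [217, 228, 5, 8, 32] mean [0.5228 0.2071 0.0103] z [0.006 0.011 0.014] rect [523.3 207.2] [ 9.8 14.9] 86.9
foot [214, 251, 5, 11, 47] mean [0.4679 0.2145 0.0097] z [0.007 0.01  0.013] rect [467.6 214.6] [ 9.6 23.5] 87.0
foot [209, 291, 5, 3, 12] mean [0.3863 0.225  0.0103] z [0.007 0.01  0.014] rect [385.7 225.4] [10.   4.5] 88.7
contact [388, 193, 31, 21, 423] mean [ 0.5725 -0.208   0.058 ] z [0.049 0.059 0.064] rect [ 572.3 -208.4] [65.5 43.4] 88.4
ctop [389, 193, 30, 20, 250] mean [ 0.5725 -0.2074  0.061 ] z [0.058 0.061 0.064] rect [ 572.5 -208.8] [64.8 42.8] 88.6
call [377, 187, 46, 40, 1712] mean [ 0.5691 -0.2057  0.0256] z [0.009 0.014 0.062] rect [ 573.2 -210. ] [103.1  93. ] 87.2
```

View pics/crop1.png

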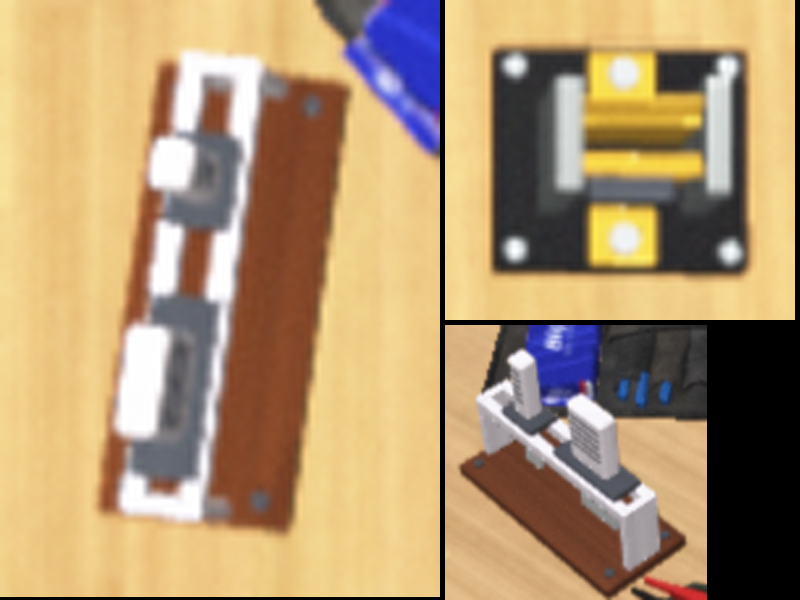

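The crop confirms it: the gauge nearer the robot, at (212,276), has the broad shoulder and handle (35x15 mm measured). The one at (216,240) is 15 mm wide, so narrow. The contact is at (0.572,-0.209) with its gap along world y. Next I'll work out the approach rows.

```bash
cat >> h.py <<'E'
from scipy.spatial.transform import Rotation as R
def rows(p,yaw,targets):
    """targets: (x,y,z,yaw_deg,n rows); tool straight down; prints tool-frame rows"""
    p=np.array(p,float)
    for x,y,z,yw,n in targets:
        d=(np.array([x,y,z])-p)/n; dy=(yw-yaw)/n
        for i in range(n):
            a=np.radians(yaw+dy*i); M=R.from_euler('xyz',[np.pi,0,a]).as_matrix()
            print((M.T@d).round(4).tolist(),round(-np.radians(dy),4))
        p=np.array([x,y,z]);yaw=yw
def here():
    o=ctrl.get_obs();print(o['time_s'],o['ee_pos'].round(4),np.degrees(o['eef_rot']).round(2),o['force'].round(1),o['grip_width'],o['grip_force'])
    return o['ee_pos'],np.degrees(o['eef_rot'][2])
E
python3 -c "
from h import *
p,y=here();rows(p,y,[(.42,-.16,.24,y+80,8),(.42,.207,.2,172.4,8)])"
```

```text
0.1 [ 0.1252 -0.5353  0.205 ] [-179.94   -0.     13.17] [-0.5 -0.3  1.1] 0.09401677314851904 0.0
[0.0466, -0.0373, -0.0044] -0.1745
[0.0523, -0.0286, -0.0044] -0.1745
[0.0565, -0.0191, -0.0044] -0.1745
[0.059, -0.009, -0.0044] -0.1745
[0.0596, 0.0014, -0.0044] -0.1745
[0.0585, 0.0117, -0.0044] -0.1745
[0.0556, 0.0217, -0.0044] -0.1745
[0.051, 0.031, -0.0044] -0.1745
[0.0458, 0.0025, 0.005] -0.1729
[0.0447, 0.0104, 0.005] -0.1729
[0.0422, 0.0179, 0.005] -0.1729
[0.0385, 0.0249, 0.005] -0.1729
[0.0337, 0.0312, 0.005] -0.1729
[0.0278, 0.0365, 0.005] -0.1729
[0.0211, 0.0407, 0.005] -0.1729
[0.0138, 0.0438, 0.005] -0.1729
```

servo_tool:
  plan:
    - [100,0.0466,-0.0373,-0.0044,0,0,-0.1745]
    - [100,0.0523,-0.0286,-0.0044,0,0,-0.1745]
    - [100,0.0565,-0.0191,-0.0044,0,0,-0.1745]
    - [100,0.059,-0.009,-0.0044,0,0,-0.1745]
    - [100,0.0596,0.0014,-0.0044,0,0,-0.1745]
    - [100,0.0585,0.0117,-0.0044,0,0,-0.1745]
    - [100,0.0556,0.0217,-0.0044,0,0,-0.1745]
    - [100,0.051,0.031,-0.0044,0,0,-0.1745]

```text
time_s: 1.1
ee_pos: [0.421, -0.1585, 0.2408]
eef_rot: [3.142, 0.0, 1.632]
force: [0.1, -1.2, 0.4]
grip_width: 0.0943
grip_force: 0.0
```

servo_tool:
  plan:
    - [100,0.0458,0.0025,0.005,0,0,-0.173]
    - [100,0.0447,0.0104,0.005,0,0,-0.173]
    - [100,0.0422,0.0179,0.005,0,0,-0.173]
    - [100,0.0385,0.0249,0.005,0,0,-0.173]
    - [100,0.0337,0.0312,0.005,0,0,-0.173]
    - [100,0.0278,0.0365,0.005,0,0,-0.173]
    - [100,0.0211,0.0407,0.005,0,0,-0.173]
    - [100,0.0138,0.0438,0.005,0,0,-0.173]

```text
time_s: 2.1
ee_pos: [0.4198, 0.2083, 0.2004]
eef_rot: [-3.141, -0.0, 3.016]
force: [-0.2, -0.6, 0.0]
grip_width: 0.0942
grip_force: 0.0
```

Run:
```python
from h import *
here();c=snap('wrist','w1.png');print(c['pose'].round(3).tolist())
P=pts(c);Z=P[...,2]
t=dict(np.load('pics/top1.npz'))
for lo,hi,l in((.105,.13,'handle'),(.06,.075,'shoulder')):
    n,lab,st,_=cv2.connectedComponentsWithStats(((Z>lo)&(Z<hi)).astype(np.uint8))
    for i in range(1,n):
        if st[i,4]<150: continue
        q=P[lab==i];r=cv2.minAreaRect((q[:,:2]*1000).astype(np.float32))
        print(l,st[i].tolist(),q.mean(0).round(4),np.percentile(q[:,2],[5,50,95]).round(4),np.round(r[0],1),np.round(r[1],1),round(r[2],1))
```

```text
2.1 [0.4198 0.2083 0.2004] [-1.7999e+02 -1.0000e-02  1.7278e+02] [-0.2 -0.6  0. ] 0.09422230894651318 0.0
[[0.126, -0.961, -0.244, 0.348], [0.992, 0.123, 0.031, 0.217], [0.0, -0.246, 0.969, 0.381], [0.0, 0.0, 0.0, 1.0]]
handle [316, 213, 22, 54, 1121] [0.417  0.2101 0.1168] [0.1113 0.1173 0.1187] [418.4 210.2] [14.4 35.8] 82.7
handle [316, 321, 20, 27, 495] [0.4874 0.2007 0.1153] [0.1073 0.1168 0.1183] [489.2 200.5] [13.9 15.7] 82.9
shoulder [377, 36, 19, 68, 640] [0.3065 0.2682 0.0642] [0.0625 0.0643 0.0657] [309.9 268. ] [47.2  9. ] 2.8
shoulder [355, 39, 26, 66, 637] [0.3063 0.2543 0.0643] [0.0625 0.0644 0.0657] [309.6 255.3] [46.8  9.2] 12.2
shoulder [229, 56, 32, 43, 226] [0.3033 0.1661 0.068 ] [0.061  0.0674 0.0739] [303.  165.4] [ 3.  35.3] 44.0
shoulder [309, 169, 36, 186, 3813] [0.4447 0.2063 0.0665] [0.0626 0.0652 0.0705] [454.5 205.3] [ 27.7 160.2] 82.3
shoulder [403, 411, 43, 19, 440] [0.6028 0.2725 0.0683] [0.0612 0.0685 0.0744] [603.5 273.2] [11.  36.7] 15.9
```

View pics/w1.png

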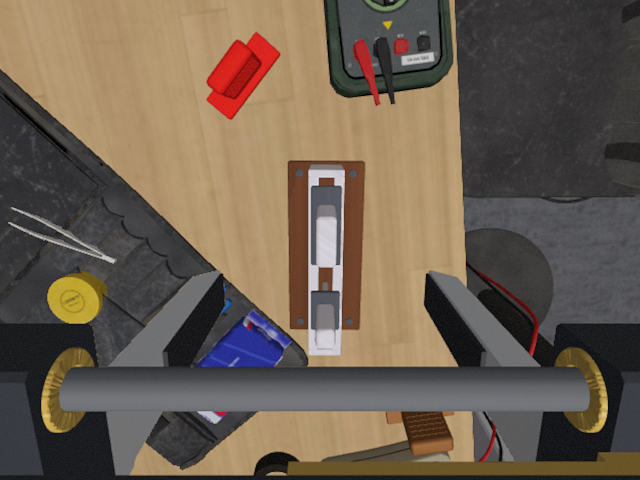

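The wrist view shows the broad gauge at (325,236) centred under the gripper, with the narrow one at (325,330). Handle centre is (0.419,0.2095), yaw 172.5°. Descending and gripping.

servo_tool:
  plan:
    - [60,0,0.001,0.025,0,0,0]
    - [60,0,0,0.03,0,0,0]
    - [60,0,0,0.03,0,0,0]
    - [60,0,0,0.025,0,0,0]
    - [60,0,0,0.012,0,0,0]
    - [60,0,0,0,0,0,0]
    - [10,0,0,0,0,0,0]
    - [5,0,0,0,0,0,0]
  force: 25

```text
time_s: 3.15
ee_pos: [0.4206, 0.2079, 0.0794]
eef_rot: [3.141, 0.001, 3.01]
force: [0.4, 0.4, -0.4]
grip_width: 0.0399
grip_force: 0.0
```

servo_tool:
  plan:
    - [5,0,0,0,0,0,0]
    - [5,0,0,0,0,0,0]
    - [5,0,0,0,0,0,0]
    - [5,0,0,0,0,0,0]
    - [5,0,0,0,0,0,0]
    - [5,0,0,0,0,0,0]
    - [5,0,0,0,0,0,0]
    - [5,0,0,0,0,0,0]

```text
time_s: 4.15
ee_pos: [0.4203, 0.2078, 0.0788]
eef_rot: [3.141, 0.0, 3.01]
force: [-1.2, 0.8, 4.2]
grip_width: 0.0141
grip_force: 25.0
```

```bash
python3 -c "
from h import *
p,y=here();p=p.copy();p[2]+=.12;rows(p,y,[(.5,-.08,.2,y-42,6),(.5725,-.2085,.2,88,4)])"
```

```text
4.15 [0.4203 0.2078 0.0788] [1.7999e+02 1.0000e-02 1.7245e+02] [-1.2  0.8  4.2] 0.014149143278536256 25.000702142715454
[-0.0195, -0.0458, -0.0002] 0.1222
[-0.0249, -0.0431, -0.0002] 0.1222
[-0.03, -0.0397, -0.0002] 0.1222
[-0.0346, -0.0358, -0.0002] 0.1222
[-0.0387, -0.0313, -0.0002] 0.1222
[-0.0422, -0.0264, -0.0002] 0.1222
[-0.0362, -0.007, -0.0] 0.1852
[-0.0369, -0.0003, -0.0] 0.1852
[-0.0363, 0.0065, 0.0] 0.1852
[-0.0345, 0.0131, 0.0] 0.1852
```

servo_tool:
  plan:
    - [5,0,0,-0.005,0,0,0]
    - [5,0,0,-0.01,0,0,0]
    - [5,0,0,-0.015,0,0,0]
    - [5,0,0,-0.02,0,0,0]
    - [5,0,0,-0.025,0,0,0]
    - [5,0,0,-0.025,0,0,0]
    - [5,0,0,-0.02,0,0,0]
    - [5,0,0,0,0,0,0]

```text
time_s: 5.15
ee_pos: [0.4208, 0.208, 0.2004]
eef_rot: [3.14, 0.003, 3.01]
force: [0.2, 0.2, -1.9]
grip_width: 0.0139
grip_force: 25.0
```

servo_tool:
  plan:
    - [5,-0.0195,-0.0458,0,0,0,0.122]
    - [5,-0.0249,-0.0431,0,0,0,0.122]
    - [5,-0.03,-0.0397,0,0,0,0.122]
    - [5,-0.0346,-0.0358,0,0,0,0.122]
    - [5,-0.0387,-0.0313,0,0,0,0.122]
    - [5,-0.0422,-0.0264,0,0,0,0.122]
    - [5,-0.0362,-0.007,0,0,0,0.185]
    - [5,-0.0369,0,0,0,0,0.185]

```text
time_s: 6.15
ee_pos: [0.5368, -0.1454, 0.1978]
eef_rot: [-3.141, -0.001, 1.901]
force: [0.1, 0.3, -0.6]
grip_width: 0.014
grip_force: 25.0
```

servo_tool:
  plan:
    - [5,-0.0363,0.0065,0,0,0,0.185]
    - [5,-0.0345,0.0131,0,0,0,0.185]
    - [5,0,0,0,0,0,0]
    - [5,0,0,0,0,0,0]
    - [5,0,0,0,0,0,0]
    - [5,0,0,0,0,0,0]
    - [5,0,0,0,0,0,0]
    - [5,0,0,0,0,0,0]

```text
time_s: 7.15
ee_pos: [0.573, -0.2082, 0.1987]
eef_rot: [3.142, -0.0, 1.538]
force: [-0.4, 0.5, -1.9]
grip_width: 0.014
grip_force: 25.0
```

Run:
```python
from h import *
here();c=snap('wrist','w2.png')
P=pts(c);Z=P[...,2];im=c['pixels'];near=(abs(P[...,0]-.572)<.06)&(abs(P[...,1]+.208)<.06)
def rep(m,l,k):
    n,lab,st,_=cv2.connectedComponentsWithStats((m&near).astype(np.uint8))
    for i in range(1,n):
        if st[i,4]<k: continue
        q=P[lab==i];r=cv2.minAreaRect((q[:,:2]*1000).astype(np.float32))
        print(l,st[i].tolist(),q.mean(0).round(4),np.percentile(q[:,2],[5,50,95]).round(4),np.round(r[0],1),np.round(r[1],1),round(r[2],1))
rep((Z>.045)&(Z<.075),'mouth',60);rep((Z>.004)&(Z<.02),'base',300);rep((Z>.13)&(Z<.26),'held',100);rep((Z>.06)&(Z<.066),'barr',40)
t=snap('top','t2.png');P=pts(t);Z=P[...,2];near=(abs(P[...,0]-.572)<.07)&(abs(P[...,1]+.208)<.07)
```

```text
7.15 [ 0.573  -0.2082  0.1987] [180.    -0.    88.13] [-0.4  0.5 -1.9] 0.014035121864801402 24.999693632125854
mouth [297, 183, 56, 32, 1264] [ 0.5728 -0.1848  0.0609] [0.0512 0.0629 0.0646] [ 572.7 -189. ] [24.8 43.3] 87.9
base [275, 159, 101, 108, 5833] [ 0.5727 -0.1995  0.0142] [0.0122 0.0139 0.0172] [ 572.1 -209.9] [100.5  90.1] 88.1
held [268, 215, 114, 151, 9682] [ 0.5723 -0.1975  0.2249] [0.189  0.2359 0.2535] [ 572.2 -199.1] [51.5 36.5] 69.6
barr [297, 185, 56, 30, 916] [ 0.5726 -0.1841  0.0632] [0.0607 0.0634 0.0648] [ 572.7 -188.2] [23.3 43.1] 88.1
```

View pics/w2.png

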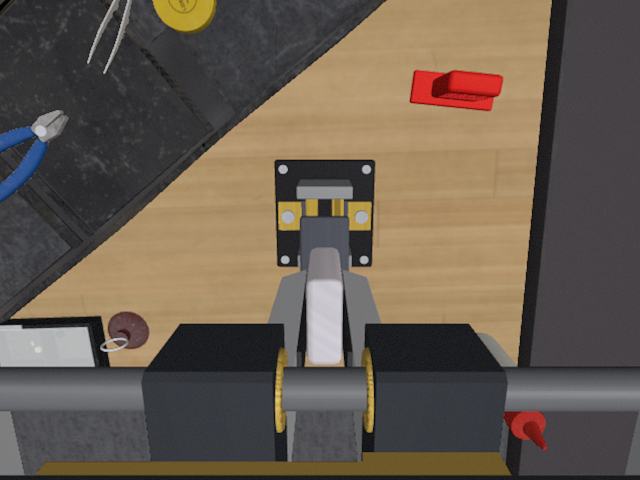

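The wrist view shows the gauge held square at (323,300), with the mouth below it at (325,205). I'll check the shoulder's offset in the hand.

Run:
```python
from h import *
c=dict(np.load('pics/w2.npz'));P=pts(c)
for a,b,l in((.176,.196,'shoulder'),(.225,.245,'handletop')):
    m=(P[...,2]>a)&(P[...,2]<b);m[:,:300 if l=='shoulder' else 303]=0;m[:,350:]=0;m[:215]=0;m[330:]=0
    q=P[m];print(l,m.sum(),np.percentile(q,[1,50,99],axis=0).round(4).tolist())
for r in(222,230,240,260,290):
    print(r,P[r,300:350:4].round(3)[:,[0,2]].tolist(),P[r,324].round(4))
```

```text
shoulder 2065 [[0.5608, -0.2013, 0.1854], [0.5728, -0.1848, 0.1895], [0.5846, -0.1754, 0.1946]]
handletop 2425 [[0.5642, -0.2097, 0.2257], [0.5725, -0.1986, 0.2371], [0.5813, -0.1894, 0.243]]
222 [[0.561, 0.189], [0.563, 0.189], [0.565, 0.189], [0.567, 0.189], [0.569, 0.19], [0.571, 0.189], [0.573, 0.19], [0.575, 0.19], [0.577, 0.189], [0.578, 0.19], [0.58, 0.19], [0.582, 0.19], [0.584, 0.189]] [ 0.5727 -0.1781  0.1898]
230 [[0.561, 0.189], [0.563, 0.19], [0.565, 0.189], [0.567, 0.191], [0.569, 0.19], [0.571, 0.189], [0.573, 0.19], [0.575, 0.189], [0.576, 0.19], [0.578, 0.19], [0.58, 0.19], [0.582, 0.189], [0.584, 0.189]] [ 0.5726 -0.1819  0.1902]
240 [[0.561, 0.188], [0.563, 0.19], [0.565, 0.19], [0.567, 0.19], [0.569, 0.191], [0.57, 0.19], [0.572, 0.189], [0.574, 0.189], [0.576, 0.19], [0.578, 0.189], [0.58, 0.19], [0.582, 0.19], [0.584, 0.188]] [ 0.5724 -0.1872  0.189 ]
260 [[0.551, 0.064], [0.562, 0.191], [0.564, 0.189], [0.567, 0.212], [0.569, 0.213], [0.571, 0.214], [0.572, 0.213], [0.574, 0.213], [0.576, 0.214], [0.577, 0.213], [0.58, 0.189], [0.582, 0.191], [0.584, 0.189]] [ 0.5724 -0.1895  0.2135]
290 [[0.562, 0.225], [0.564, 0.222], [0.566, 0.236], [0.568, 0.236], [0.569, 0.238], [0.571, 0.237], [0.572, 0.237], [0.574, 0.237], [0.575, 0.237], [0.577, 0.237], [0.578, 0.238], [0.58, 0.222], [0.582, 0.225]] [ 0.5722 -0.1936  0.2374]
```

Shoulder centre is (0.5727,-0.2074) against the mouth at (0.5726,-0.209), so I'll shift 1.5 mm and lower about 120 mm.

servo_tool:
  plan:
    - [5,-0.0015,0,0.015,0,0,0]
    - [5,0,0,0.02,0,0,0]
    - [5,0,0,0.02,0,0,0]
    - [5,0,0,0.015,0,0,0]
    - [5,0,0,0.01,0,0,0]
    - [5,0,0,0.01,0,0,0]
    - [5,0,0,0.005,0,0,0]
    - [5,0,0,0,0,0,0]

```text
time_s: 8.25
ee_pos: [0.5729, -0.2098, 0.1035]
eef_rot: [-3.141, -0.0, 1.538]
force: [0.4, -0.0, -1.5]
grip_width: 0.0138
grip_force: 25.0
```

Run:
```python
from h import *
here();c=snap('scene','s3.png');im=c['pixels'][130:230,290:410];w=snap('wrist')['pixels'][140:290,245:405]
cv2.imwrite('pics/s3c.png',np.hstack([cv2.resize(im,(400,333),interpolation=2),cv2.resize(w,(355,333),interpolation=2)])[:,:,::-1])
```

```text
8.25 [ 0.5729 -0.2098  0.1035] [-179.99   -0.     88.11] [ 0.4 -0.  -1.5] 0.013804715400108442 24.99974012374878
```

View pics/s3c.png

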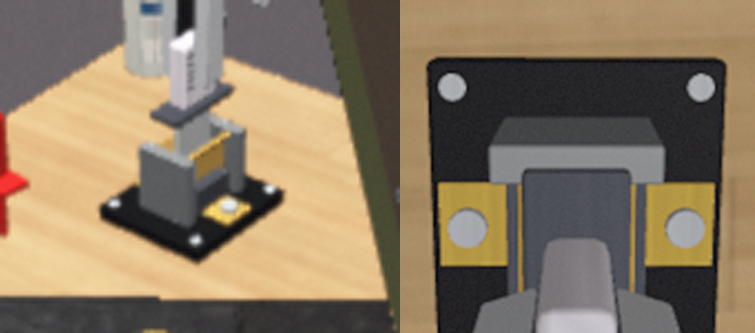

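The blade has entered between the barriers with no contact force, and about 26 mm remain. Lowering slowly.

servo_tool:
  plan:
    - [5,0,0,0.004,0,0,0]
    - [5,0,0,0.004,0,0,0]
    - [5,0,0,0.004,0,0,0]
    - [5,0,0,0.004,0,0,0]
    - [5,0,0,0.003,0,0,0]
    - [5,0,0,0.002,0,0,0]
    - [5,0,0,0.001,0,0,0]
    - [5,0,0,0,0,0,0]

```text
time_s: 9.35
ee_pos: [0.5729, -0.2099, 0.0817]
eef_rot: [3.142, 0.0, 1.538]
force: [0.5, -0.0, -1.7]
grip_width: 0.0139
grip_force: 25.0
```

servo_tool:
  plan:
    - [5,0,0,0.001,0,0,0]
    - [5,0,0,0.001,0,0,0]
    - [5,0,0,0.001,0,0,0]
    - [5,0,0,0.0005,0,0,0]
    - [5,0,0,0.0005,0,0,0]
    - [5,0,0,0,0,0,0]
    - [5,0,0,0,0,0,0]
    - [5,0,0,0,0,0,0]

```text
time_s: 10.35
ee_pos: [0.573, -0.2099, 0.0788]
eef_rot: [3.141, 0.0, 1.538]
force: [-5.1, 1.5, 11.2]
grip_width: 0.0141
grip_force: 25.0
```

TCP z is 0.0788, the same as at the rack where the rails are also 62 mm high, and the force is 11 N, so the shoulder is down. Releasing and retreating upward.

servo_tool:
  plan:
    - [5,0,0,0,0,0,0]
    - [30,0,0,0,0,0,0]
    - [50,0,0,0,0,0,0]
    - [50,0,0,0,0,0,0]
    - [50,0,0,0,0,0,0]
    - [50,0,0,0,0,0,0]
    - [50,0,0,0,0,0,0]
    - [50,0,0,0,0,0,0]

```text
time_s: 11.35
ee_pos: [0.573, -0.2098, 0.0777]
eef_rot: [3.142, 0.0, 1.538]
force: [-0.1, -0.5, 0.2]
grip_width: 0.0468
grip_force: 0.0
```

servo_tool:
  plan:
    - [50,0,0,-0.005,0,0,0]
    - [50,0,0,-0.015,0,0,0]
    - [50,0,0,-0.02,0,0,0]
    - [50,0,0,-0.025,0,0,0]
    - [50,0,0,-0.025,0,0,0]
    - [50,0,0,-0.02,0,0,0]
    - [50,0,0,-0.01,0,0,0]
    - [50,0,0,0,0,0,0]

```text
time_s: 12.35
ee_pos: [0.5731, -0.2099, 0.1984]
eef_rot: [3.14, 0.0, 1.538]
force: [-0.1, 1.3, -0.7]
grip_width: 0.0469
grip_force: 0.0
```

Run:
```python
from h import *
here();c=snap('scene','s4.png');im=c['pixels'][120:220,290:410];wc=snap('wrist');w=wc['pixels'][140:320,225:425]
cv2.imwrite('pics/s4c.png',np.hstack([cv2.resize(im,(400,333),interpolation=2),cv2.resize(w,(370,333),interpolation=2)])[:,:,::-1])
P=pts(wc);Z=P[...,2];near=(abs(P[...,0]-.572)<.06)&(abs(P[...,1]+.208)<.06)
for a,b in((.062,.074),(.105,.125)):
    q=P[near&(Z>a)&(Z<b)];print(len(q),np.percentile(q,[2,50,98],axis=0).round(4).tolist())
```

```text
12.35 [ 0.5731 -0.2099  0.1984] [1.7994e+02 3.0000e-02 8.8110e+01] [-0.1  1.3 -0.7] 0.046904898395211767 0.0
2001 [[0.5515, -0.2407, 0.0622], [0.5733, -0.1918, 0.0687], [0.5926, -0.177, 0.0709]]
1154 [[0.5648, -0.2249, 0.1093], [0.572, -0.2071, 0.1173], [0.5789, -0.1912, 0.1189]]
```

View pics/s4c.png

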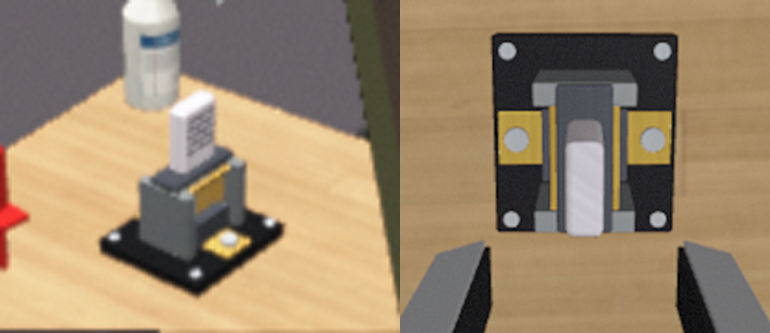

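View pics/s4.png

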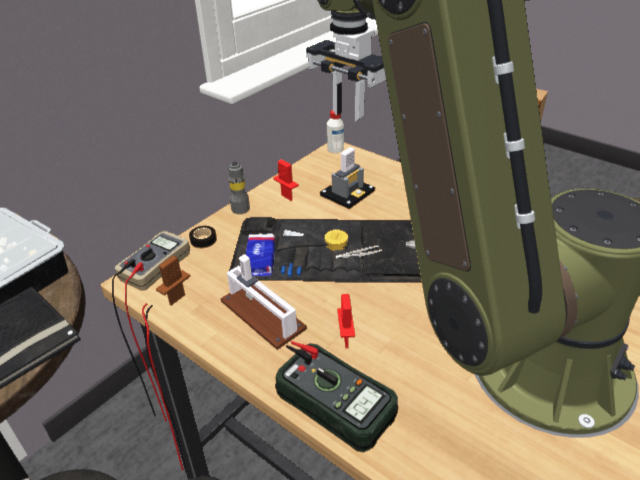

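The gauge stands fully seated in the contact at (347,180), with its shoulder on both barriers and its handle top at 0.117. The narrow gauge still hangs in the rack at (245,268), and the gripper is clear.

```bash
python3 -c "
from station import ctrl
print(ctrl.hand_in())"
```

```text
the job is handed in; nothing more can be done
None
```

The broad gauge is standing at full depth in the contact with its shoulder on both barriers, the narrow gauge is still hanging in the rack, and the job was handed in at about 12.5 s with the gripper clear.

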